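Turn a framed picture face down in the turnover cradle

TASK

Turn the framed picture over in the turnover cradle so that its back faces up, without touching the picture: fold the empty right leaf over onto the left leaf that holds the picture, swing the two closed leaves across together to the right, keeping them shut on the picture, then open the leaf that is now on top back to the left. Leave both leaves lying fully down with the picture back-up in the right leaf's nest, and do not disturb the other things on the table.

Things in the scene. Friction and masses are not known exactly. Their poses are not given: they have to be found in the camera images.
- cradle: turnover cradle's fixed plywood base, 220 x 280 x 12 mm: two leaves turn on one hinge rod like the covers of a book. Origin: centre of its underside, on the table; x along the rod, pointing away from the robot, y to the left leaf's side, z up. End posts at x = +-97 mm, 72 mm high, carry the rod. The base ends 140 mm either side of the rod
- cradle_hinge (a point): point on the hinge rod's axis, midway along it, 60 mm straight above the cradle's origin; axes as the cradle's
- left_leaf (a joint): angle of the left leaf (holds the picture at the start), rad: 0 = lying down on the left (+y side), 1.57 = upright, 3.14 = folded right over onto the right side; stops at both ends. Each hinge is stiff (0.28 N m, some 1.5 N at the bar): a leaf alone (220 g) stays where it is left, even part way; with the picture's weight on it too it may sink
- right_leaf (a joint): angle of the right leaf (empty at the start, lying down or partly raised up to 0.9), rad: 0 = lying down on the right (-y side), 1.57 = upright, 3.14 = folded right over onto the left leaf; stops at both ends; as stiff as the left. The two leaves do not latch to each other
- left_leaf_bar (a point): on the left leaf's handle bar: a round steel bar 12 mm thick, parallel to the rod, 185 mm from it, level with it (60 mm above the table, only table beneath) when the leaf is down. Bar runs from x = -3 to -83 mm; this point is on its centre line at x = -24, mid of the part (-3 to -45) free of the two 8 mm arms that join it to the leaf. Turns with the leaf; at joint 0 axes as the cradle's
- right_leaf_bar (a point): same on the right leaf's bar, which runs from x = +3 to +83 mm (arm-free from +3 to +45); this point at x = +24. With the leaves shut, both bars lie end to end in one line, so one grip across x = 0 takes both, these two points then being 48 mm apart. 46 mm are free between a bar and the rim of its leaf. At joint 0 axes as the cradle's
- left_leaf_nest (a point): middle of a seated picture in the left leaf: 74.5 mm from the rod, 11 mm above the nest's floor. The leaf is a plywood tray with a window, 16 to 133 mm from the rod, 161 mm long along it; nest 101 x 145 mm, 11 mm deep. Lying down, its underside is 40 mm and its rim's top 59 mm above the table
- right_leaf_nest (a point): same in the right leaf, which is built alike. With the leaves shut the picture is enclosed between the two nests with 2 to 3 mm play all ways
- picture: framed bird picture with a dark wooden frame, 140 x 96 x 22 mm, about 0.15 to 0.31 kg, lying face up in the left leaf's nest, its long side along the hinge. Origin: centre of its back; z points out of its face (up at the start, down when turned over)
- picture_center (a point): the middle of the picture's thickness, 11 mm from its back
- mug: blue mug, 80 mm wide, 90 mm high; origin under its centre. Bystander
- screwdriver: screwdriver lying on the table just beyond the cradle. Bystander
- glue: small jar of glue, 48 mm wide, 85 mm high, standing just beyond the cradle; origin under its centre. Bystander
- spare_frame: another framed picture, 160 x 120 x 22 mm, lying on the table to the right; origin under its centre. Bystander
Things that resemble listed ones, but are neither listed nor needed, are in the scene too. What is shaped like the picture but red or turquoise is not meant.

How it is judged:
By the outcome, as a careful person would: the job done as asked, in the order asked, and still so for the second after the job is handed in, with the robot touching nothing.
It also fails if it takes over 72 s, if anything falls off the work surface, if the arm or the gripper's body presses on something with over 40 N, if the wrist force passes 120 N, or if a joint passes its speed limit or range.

ROBOT

A 6-joint arm with a two-finger parallel gripper is mounted at the origin on the work surface. World frame = base frame: x ahead of the robot, y to its left, z up, the work surface at z = 0. Lengths are in m, angles in degrees, forces in N, time in s.
With the tool pointing down it reaches from about 0.3 to 0.75 m from the base axis. Payload 8.5 kg.
Tool frame: the origin (TCP) lies midway between the tips of the shut fingers; the grasp point (between the pads) lies 19 mm behind it (env.tcp_to_grasp is the z of the grasp point in the tool frame, in m); z points along the fingers, y is the line along which they close (so a half turn about z gives the same grasp; the last joint's range is limited). The gripper opens to 85 mm and grips with 20 to 120 N. Pads are 22 mm wide; open, the fingers measure 114 mm over their backs; the gripper's body (76 mm by 85 mm) begins 54 mm behind the grasp point. The pads swing forward as they close: fully open they stand 13 mm farther back than shut.
Start: joints at [54.185, 21.807, 74.336, -0, 83.858, -12.336], TCP at [0.219, 0.504, 0.231] pointing down, gripper open.
Joint ranges: [-178.18, 178.18], [-50.72, 133.34], [12.68, 142.11], [-81.47, 261.47], [9.98, 163.14], [-165.26, 165.26]. Speed limits (degrees/s): [136.94, 136.94, 180, 180, 180, 180].

INTERFACE

Orientations are given as a 3x3 rotation matrix whose columns are the frame's x, y, z axes.
In Python, from rig import env, imaging, job, models gives the robot as it stands. The module is installed in compiled form; this text tells all that it offers.
- The arm moves only by the tool jog_arm, never from a script. Its argument "plan" is text: rows parted by semicolons, each of 7 numbers parted by spaces: the turn, a rotation vector about the tool's x, y, z in degrees, then the shift along the tool's x, y, z in cm, then the closure in counts, from 0 (fully open) to 255 (shut). In form: rx ry rz x y z claw; .... A call has 1 to 10 rows; each row shifts and turns the commanded pose from where the row before left it, along the tool's axes as they then stand; what a row does not reach is not made up. A row lasts 1/12 s, in which the tool goes at most 41.7 mm and 7.16 degrees, less where a joint would pass 70% of its speed; a pose out of reach is approached as far as the arm can. A call with a gripper value outside its range is refused whole. The fingers move at their own pace and stop on an object; "grip_force" is the grip in N (left out, the last holds). Time passes only in rows, so rows that do not move let the fingers close. It gives the time, the measured TCP pose, the force, the opening and the grip force at its end, in the units of the state.
- env.observe(): the state, without advancing time (a new reading comes with each control period).
- imaging.get_image(name): name is "scene" or "side" or "wrist"; returns a dict with "pixels" (420x560x3 uint8, red, green, blue), "depth" (420x560 float32, m along the optical axis (not along the pixel's ray), 0 where there is no reading), "fov_y" (degrees; the focal length in pixels is half the picture's height over the tangent of half this angle, whatever the lens; pixels are square), "cx", "cy" (the principal point, pixels), "world_from_camera" (4x4, takes a point from camera to world coordinates). Camera axes: x right, y down, z forward; pixel columns grow to the right and rows downward; lengths in m; the calibration is good to about 2 mm. A picture is of the moment at which its call begins.
- job.close_job(): hands the job in; it is judged then, once.
Trained networks look in the newest picture that a camera, given by its name, has taken for a name from the list of things; names that differ only in an ending like _2 or _b are one class to them, and where a whole thing is asked for, a point or a joint stands for the part that bears it (a point fixed in the world has none). Each returns a list of dicts, best first, with "confidence" (0 to 1); they miss things now and then, are a little off and sometimes report something else, mostly with a low value. They report only what shows in the picture. A call takes as long as a camera call. They do not tell look-alikes from the thing itself.
- models.outline_of(camera, query): "region" (420x560 bool, what is visible of it) and "bbox" ([centre column, centre row, width, height] in pixels, round what is visible of it).
- models.tip_of(camera, query): "at" ([column, row] in pixels: a listed point, or the origin of a listed thing).
The state is a dict: "time_s": time; "q": joint angles; "qvel": joint speeds; "joint_efforts": joint torques, N m; "position": TCP position; "tool_rot": TCP orientation; "ft_force": force on the tool from outside, world axes, zero at the start; "wrist_torque": the same for the moment, N m; "grip_width": finger opening in m; "gripper_force": force on a finger pad.
Only numpy, scipy, OpenCV 4.12 (cv2) and the standard library are available. Lean on these libraries where they do the work, as an engineer would, in place of code of your own. Each camera call takes 0.05 s, during which the arm holds its last target. There are 200 camera calls.

## Working session

There is one attempt and no reset: what is moved stays moved. The work goes in short steps, Python scripts to look and compute and a tool call to move; the robot and the scene stay as the last step left them, time stands still between calls to the robot, and variables do not carry over. Pictures are saved under pics/ and viewed, at most 14 in all, crops included, and the job is handed in when it is done.

Besides the shell and the picture viewer there is one more tool, called by a JSON object that holds its "op" and its "data". jog_arm: Moves the arm, as the interface text tells. Its arguments: {"type":"object","properties":{"plan":{"type":"string"},"grip_force":{"type":"number"}},"required":["plan"]}

```bash
mkdir -p pics; cat > h.py <<'E'
from rig import env, imaging, job, models
import numpy as np, cv2
def cam(n):
    im=imaging.get_image(n); im['f']=210/np.tan(np.radians(im['fov_y']/2)); return im
def pt(im,u,v,d=None):
    if d is None:
        u0,v0=int(round(u)),int(round(v)); p=im['depth'][max(0,v0-1):v0+2,max(0,u0-1):u0+2]; p=p[p>0]; d=np.median(p) if p.size else np.nan
    c=np.array([(u-im['cx'])/im['f']*d,(v-im['cy'])/im['f']*d,d,1]); return (im['world_from_camera']@c)[:3]
E
python3 - <<'E'
from h import *
np.set_printoptions(precision=4,suppress=True)
s=env.observe(); print(s['tool_rot'],s['position'],env.tcp_to_grasp,s['time_s'])
for n in ['scene','side']:
    im=cam(n); cv2.imwrite(f'pics/{n}0.png',im['pixels'][:,:,::-1]); print(n,im['world_from_camera'],im['f'])
    for q in ['cradle','cradle_hinge','left_leaf_bar','right_leaf_bar','left_leaf_nest','right_leaf_nest','picture_center','mug','glue','screwdriver','spare_frame']:
        for r in models.tip_of(n,q)[:2]: print(q,round(r['confidence'],2),np.round(r['at'],1),pt(im,*r['at']))
E
```

```text
[[-0.9172  0.3984 -0.0008]
 [ 0.3984  0.9172 -0.0012]
 [ 0.0003 -0.0015 -1.    ]] [0.219  0.5042 0.2307] -0.0187 0.0
scene [[ 0.1306  0.5935 -0.7942  1.6655]
 [ 0.9914 -0.0839  0.1003 -0.1885]
 [-0.0071 -0.8004 -0.5994  0.9311]
 [ 0.      0.      0.      1.    ]] 436.55286214093974
cradle 0.91 [288.2 229.8] [ 0.6177 -0.0347  0.0701]
cradle 0.49 [425.5 190.6] [0.4073 0.508  0.0257]
cradle_hinge 0.97 [288.2 213.8] [ 0.526  -0.0214  0.0628]
cradle_hinge 0.45 [130.3 233.5] [ 0.4987 -0.5433  0.0162]
left_leaf_bar 0.97 [344.9 207.9] [0.4387 0.1975 0.0012]
left_leaf_bar 0.52 [309.3 216.3] [0.5482 0.0453 0.0621]
right_leaf_bar 0.9 [230.2 212.2] [ 0.4057 -0.2127  0.0003]
left_leaf_nest 0.92 [306.9 215.8] [0.5454 0.0378 0.0629]
left_leaf_nest 0.57 [289.1 215. ] [ 0.531  -0.0191  0.0614]
right_leaf_nest 0.62 [267.7 214.6] [ 0.4524 -0.083   0.0109]
picture_center 0.94 [340.8 186. ] [0.3172 0.211  0.0149]
picture_center 0.59 [309.9 216. ] [0.5514 0.0466 0.0657]
mug 0.94 [425.8 190.8] [0.4079 0.5091 0.0251]
mug 0.55 [286.6 213.2] [ 0.5124 -0.0248  0.0556]
glue 0.71 [346.2 260.3] [0.7286 0.1266 0.0
[... 456 characters left out ...]
0.25 [203.3 339. ] [0.3447 0.5523 0.08  ]
right_leaf_bar 0.65 [312.5 168.6] [ 0.5214 -0.2097  0.0953]
right_leaf_bar 0.38 [268.4 215.3] [0.5144 0.0596 0.0657]
left_leaf_nest 0.56 [265.9 213.2] [0.5269 0.0581 0.0668]
right_leaf_nest 0.65 [295.5 191.6] [ 0.5398 -0.1326  0.022 ]
picture_center 0.98 [264.9 209.8] [0.5405 0.0472 0.0663]
picture_center 0.96 [287.4 278.9] [0.1215 0.4714 0.4629]
mug 0.96 [201.8 342.2] [0.3474 0.5572 0.0664]
mug 0.23 [310.7 168.4] [ 0.5304 -0.2111  0.0904]
glue 0.65 [217.5 215. ] [0.6853 0.1407 0.0199]
screwdriver 0.76 [260.2 179.7] [ 0.7    -0.1156  0.0021]
screwdriver 0.31 [203.8 340.4] [0.3437 0.5521 0.0733]
spare_frame 0.75 [372.  147.5] [ 0.4541 -0.5468  0.0207]
```

View pics/scene0.png

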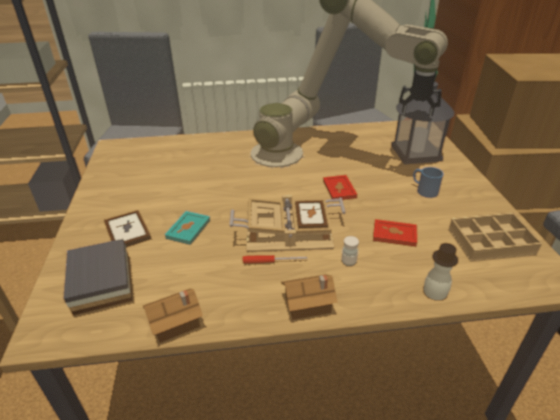

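View pics/side0.png

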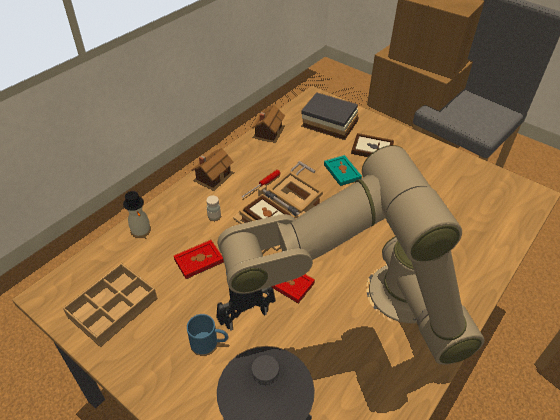

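Scene shows the cradle at about (288,222), picture on the left leaf (311,213), right leaf (265,215) apparently raised slightly, with the red screwdriver at (275,259) and glue at (350,250). I'll do a closer measurement.

```bash
python3 - <<'E'
from h import *
np.set_printoptions(precision=4,suppress=True)
im=cam('scene'); c=im['pixels'][180:280,215:375,::-1]; a=cv2.resize(c,None,fx=5,fy=5,interpolation=cv2.INTER_CUBIC)
cv2.imwrite('pics/c1.png',a)
def cloud(im):
    v,u=np.mgrid[0:420,0:560]; d=im['depth']; f=im['f']
    P=np.stack([(u-im['cx'])/f*d,(v-im['cy'])/f*d,d,np.ones_like(d)],-1)@im['world_from_camera'].T
    return P[...,:3]
P=cloud(im)
# top-down height map, 1mm, over both cameras
ims=cam('side'); Q=cloud(ims)
H=np.zeros((500,560),np.uint8)
for A,d in((P,im['depth']),(Q,ims['depth'])):
    A=A[d>0]; m=(A[:,0]>.36)&(A[:,0]<.72)&(A[:,1]>-.28)&(A[:,1]<.25)&(A[:,2]<.22); A=A[m]
    np.save('c%d.npy'%len(A),A)
    i=((.75-A[:,0])*1000).astype(int); j=((.27-A[:,1])*1000).astype(int)
    z=np.clip(A[:,2]*1000*1.6+20,1,255).astype(np.uint8)
    for k in range(len(A)): cv2.circle(H,(j[k],i[k]),1,int(z[k]),-1)
cv2.imwrite('pics/h1.png',cv2.applyColorMap(H,cv2.COLORMAP_JET))
E
```

```text
(no output)
```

View pics/c1.png

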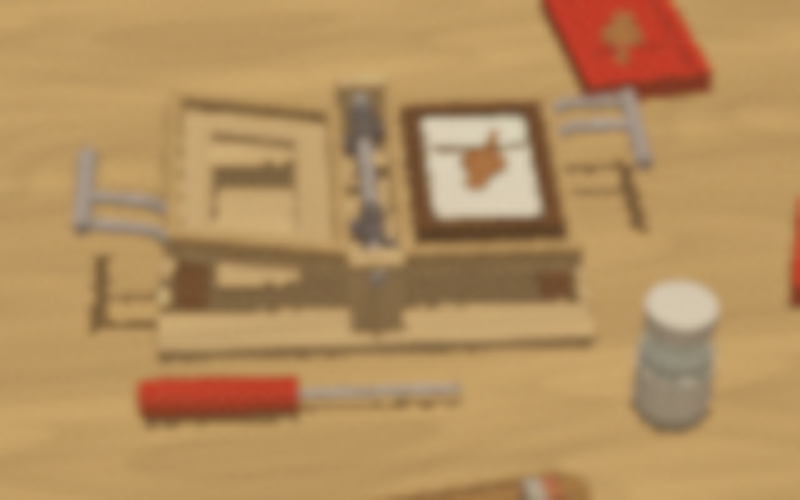

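View pics/h1.png

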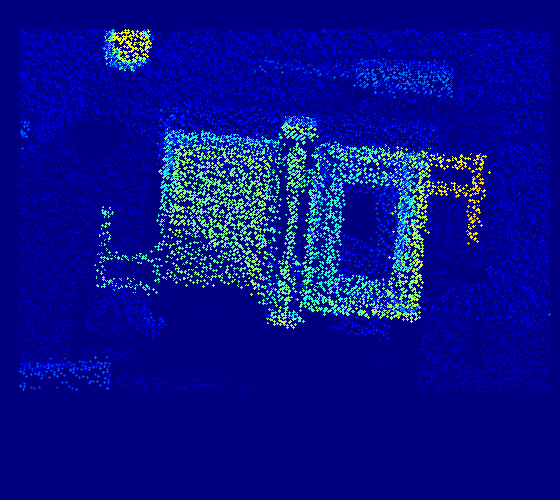

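The height map shows: rod from (300,120) to (285,325), i.e. yaw about −4°; the right leaf is slightly raised (orange bar at j≈475). Now fitting this precisely.

```bash
python3 - <<'E'
from h import *
import glob
from scipy.optimize import least_squares
np.set_printoptions(precision=4,suppress=True)
for f in sorted(glob.glob('c*.npy')):
    A=np.load(f); print(f,len(A))
    y=np.radians(-4.2); o=np.array([.527,-.0225]); c,s=np.cos(y),np.sin(y)
    B=A.copy(); d=A[:,:2]-o; B[:,0]=d@[c,s]; B[:,1]=d@[-s,c]
    r=B[(B[:,1]<-.17)&(B[:,2]>.045)&(B[:,0]>-.02)&(B[:,0]<.11)]
    if len(r)>4: print('rbar n',len(r),'med',np.median(r,0),'x',r[:,0].min(),r[:,0].max(),'slope',np.polyfit(r[:,0],r[:,1],1))
    l=B[(B[:,1]>.172)&(B[:,1]<.2)&(B[:,2]>.045)]
    if len(l)>4: print('lbar n',len(l),np.median(l,0),'x',l[:,0].min(),l[:,0].max(),'slope',np.polyfit(l[:,0],l[:,1],1))
    for sg in(1,-1):
        p=B[(abs(sg*B[:,0]-.097)<.02)&(abs(B[:,1])<.03)&(B[:,2]>.064)]
        if len(p): print('post',sg,len(p),p.mean(0),p.min(0),p.max(0))
    k=B[(abs(B[:,0])<.07)&(B[:,1]<-.02)&(B[:,1]>-.14)&(B[:,2]>.05)]
    print('rleaf fit z~y',np.polyfit(k[:,1],k[:,2],1), 'pic edge y',[np.percentile(B[(abs(B[:,0])<.05)&(B[:,2]>.055)&(B[:,1]>.02)][:,1],q) for q in(1,99)])
    k=B[(abs(B[:,1]-.0745)<.04)&(B[:,2]>.055)]; print('pic x',np.percentile(k[:,0],[1,99]),np.median(k[:,2]))
    k=B[(B[:,0]<.14)&(B[:,0]>.09)&(abs(B[:,1])<.15)&(B[:,2]<.02)&(B[:,2]>.008)]; print('base',len(k),k.min(0) if len(k) else 0,k.max(0) if len(k) else 0)
E
```

```text
c18231.npy 18231
rbar n 75 med [ 0.0471 -0.1801  0.0907] x 0.0003547100695890556 0.08171650010376807 slope [ 0.0049 -0.1802]
lbar n 127 [-0.0029  0.1844  0.0648] x -0.0789806649729488 0.1802033483061885 slope [0.007 0.184]
post 1 46 [ 0.0991 -0.0003  0.0683] [ 0.09   -0.0161  0.064 ] [0.1099 0.0158 0.0728]
post -1 32 [-0.0947  0.0024  0.0685] [-0.1029 -0.0138  0.0648] [-0.0775  0.0179  0.0736]
rleaf fit z~y [-0.176   0.0469] pic edge y [np.float64(0.02165525450097684), np.float64(0.18953135155415587)]
pic x [-0.0662  0.0801] 0.06377184962971738
base 324 [ 0.0901 -0.1372  0.008 ] [0.1149 0.1389 0.0194]
c5428.npy 5428
rbar n 66 med [ 0.0355 -0.1806  0.0941] x -0.007063382858229094 0.08032348884093361 slope [-0.0227 -0.18  ]
lbar n 132 [0.1556 0.1862 0.0733] x 0.13779872604784954 0.18003858837957024 slope [0.2137 0.1526]
post 1 34 [0.0908 0.001  0.0714] [ 0.0813 -0.0151  0.0641] [0.1018 0.0168 0.0799]
post -1 31 [-0.0921 -0.0026  0.0705] [-0.105  -0.0298  0.064 ] [-0.0776  0.0234  0.0803]
rleaf fit z~y [-0.158   0.0519] pic edge y [np.float64(0.025186887721772664), np.float64(0.13139445363527663)]
pic x [-0.0508  0.0773] 0.06772380266325051
base 44 [ 0.0911 -0.1453  0.0082] [0.1397 0.146  0.02  ]
```

{"op": "jog_arm", "data": {"plan": "0 0 -6.43 0 0 0 160; 0 0 -6.43 0 0 0 160; 0 0 -6.43 0 0 0 160; 0 0 0 -1.88 -3.11 -0.49 160; 0 0 0 -1.88 -3.11 -0.49 160; 0 0 0 -1.88 -3.11 -0.49 160; 0 0 0 -1.88 -3.11 -0.49 160; 0 0 0 -1.88 -3.11 -0.49 160; 0 0 0 -1.88 -3.11 -0.49 160; 0 0 0 -1.88 -3.11 -0.49 160", "grip_force": 60}}

```text
time_s: 2.13
position: [0.3348, 0.2761, 0.266]
tool_rot: [[-0.997, 0.073, 0.0], [0.073, 0.997, 0.0], [-0.0, 0.0, -1.0]]
ft_force: [0.1, 0.2, -0.3]
grip_width: 0.0317
gripper_force: 0.0
```

{"op": "jog_arm", "data": {"plan": "0 0 0 -1.88 -3.11 -0.49 160; 0 0 0 -1.88 -3.11 -0.49 160; 0 0 0 -1.88 -3.11 -0.49 160; 0 0 0 -1.88 -3.11 -0.49 160; 0 0 0 -1.88 -3.11 -0.49 160; 0 0 0 -1.88 -3.11 -0.49 160; 0 0 0 -1.88 -3.11 -0.49 160; 0 0 0 0 0 0 160"}}

```text
time_s: 2.8
position: [0.4523, 0.0463, 0.3003]
tool_rot: [[-0.997, 0.078, 0.002], [0.078, 0.997, -0.002], [-0.002, -0.002, -1.0]]
ft_force: [0.2, 0.1, 0.0]
grip_width: 0.032
gripper_force: 0.0
```

```bash
cat >> h.py <<'E'
from scipy.spatial.transform import Rotation as Ro
HG=np.array([.528,-.0225,.06]); YAW=np.radians(-4.2)
C=Ro.from_euler('z',YAW).as_matrix()
def pose(x,y,z,tau,back=0.):
    "grasp point at cradle x,y, z above table; tau tilt deg (+: tool points to +y)"
    t=np.radians(tau); zt=C@[0,np.sin(t),-np.cos(t)]; xt=-C[:,0]; yt=np.cross(zt,xt)
    p=HG+C@[x,y,z-.06]+zt*(-env.tcp_to_grasp-back)
    return p,np.column_stack([xt,yt,zt])
def rel(a,b):
    "turn deg, shift cm in a's axes, shift cm in b's axes"
    (p,R),(q,S)=a,b
    return Ro.from_matrix(R.T@S).as_rotvec(degrees=True).round(2),(R.T@(q-p)*100).round(2),(S.T@(q-p)*100).round(2)
def now():
    s=env.observe(); return np.array(s['position']),np.array(s['tool_rot'])
def arc(th,side,r=.185): # side +1: left leaf, -1: right leaf; th deg leaf angle
    t=np.radians(th); return side*r*np.cos(t),.06+r*np.sin(t)
E
python3 - <<'E'
from h import *
np.set_printoptions(precision=4,suppress=True)
im=cam('wrist'); cv2.imwrite('pics/w1.png',im['pixels'][:,:,::-1])
for q in ['cradle_hinge','right_leaf_bar','left_leaf_bar','right_leaf_nest','picture_center']:
    for r in models.tip_of('wrist',q)[:1]:
        p=pt(im,*r['at']); print(q,round(r['confidence'],2),np.round(r['at'],1),p,C.T@(p-HG))
y,z=arc(9.7,-1); b=pose(.024,y,z,45,.10); print(b[0],rel(now(),b), env.observe()['q'])
E
```

```text
cradle_hinge 0.84 [232.4 228.4] [ 0.5209 -0.0212  0.0644] [-0.0072  0.0008  0.0044]
right_leaf_bar 0.82 [ 82.9 254.6] [ 0.5298 -0.2035  0.0931] [ 0.0151 -0.1804  0.0331]
left_leaf_bar 0.57 [376.3 211.9] [0.5126 0.1639 0.0646] [-0.029   0.1848  0.0046]
picture_center 0.93 [398.3  41. ] [0.3119 0.2009 0.0177] [-0.2319  0.207  -0.0423]
[ 0.5344 -0.2635  0.1487] (array([-44.99,  -0.04,   0.1 ]), array([-10.74, -30.85,  15.13]), array([-10.79, -32.5 , -11.1 ])) [ -8.464    9.2054  80.7649   0.0056  90.0321 -94.3676]
```

View pics/w1.png

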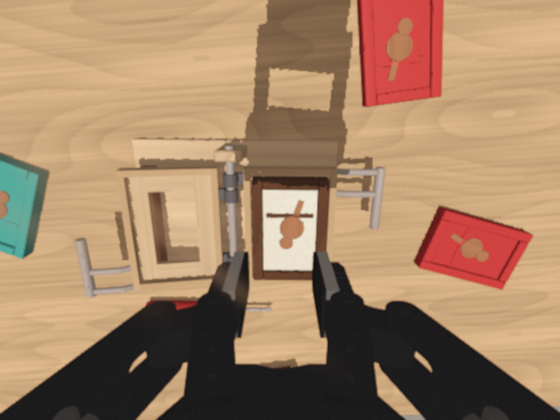

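The wrist view shows the right bar's free end at (82,240) and the left bar's at (378,229), consistent with the fit. Go to the right bar.

{"op": "jog_arm", "data": {"plan": "0 0 0 -1.19 -3.43 0 160; 0 0 0 -1.19 -3.43 0 160; 0 0 0 -1.19 -3.43 0 160; 0 0 0 -1.19 -3.43 0 160; 0 0 0 -1.19 -3.43 0 160; 0 0 0 -1.19 -3.43 0 160; 0 0 0 -1.19 -3.43 0 160; 0 0 0 -1.19 -3.43 0 160; 0 0 0 -1.19 -3.43 0 160; -6.43 0 0 0 0 0 160"}}

```text
time_s: 3.93
position: [0.5353, -0.2665, 0.2993]
tool_rot: [[-0.997, 0.072, 0.008], [0.072, 0.991, 0.111], [-0.0, 0.111, -0.994]]
ft_force: [1.0, 0.6, -0.3]
grip_width: 0.0319
gripper_force: 0.0
```

{"op": "jog_arm", "data": {"plan": "-6.43 0 0 0 0 0 160; -6.43 0 0 0 0 0 160; -6.43 0 0 0 0 0 160; -6.43 0 0 0 0 0 160; -6.43 0 0 0 0 0 160; -6.43 0 0 0 0 0 160; 0 0 0 0 0 0 160"}}

```text
time_s: 4.52
position: [0.5338, -0.2655, 0.2969]
tool_rot: [[-0.997, 0.056, 0.05], [0.075, 0.699, 0.711], [0.005, 0.713, -0.701]]
ft_force: [-0.0, 0.3, -1.6]
grip_width: 0.0319
gripper_force: 0.0
```

```bash
python3 - <<'E'
from h import *
y,z=arc(9.7,-1)
for b in (.10,0): print(rel(now(),pose(.024,y,z,45,b)))
print(env.observe()['q'])
E
```

```text
(array([ 0.48, -0.14, -0.26]), array([ -0.11, -10.42,  10.54]), array([ -0.04, -10.33,  10.63]))
(array([ 0.48, -0.14, -0.26]), array([ -0.14, -10.51,  20.54]), array([ -0.04, -10.33,  20.63]))
[ -50.57292496   36.75621904   49.99698864   36.15834112  123.82884964
 -123.89198163]
```

{"op": "jog_arm", "data": {"plan": "0 0 0 0 -2.62 2.64 160; 0 0 0 0 -2.62 2.64 160; 0 0 0 0 -2.62 2.64 160; 0 0 0 -0.1 -2.62 2.64 160; 0 0 0 0 0 2.5 160; 0 0 0 0 0 2.5 160; 0 0 0 0 0 2.5 160; 0 0 0 0 0 2.4 160; 0 0 0 0 0 0 160; 0 0 0 0 0 0 160"}}

```text
time_s: 5.35
position: [0.5405, -0.1931, 0.0816]
tool_rot: [[-0.998, 0.049, 0.049], [0.069, 0.707, 0.704], [0.0, 0.705, -0.709]]
ft_force: [-0.4, 0.6, 0.4]
grip_width: 0.0321
gripper_force: 0.0
```

```bash
python3 - <<'E'
from h import *
y,z=arc(9.7,-1)
print(rel(now(),pose(.024,y,z,45,0)))
im=cam('scene'); cv2.imwrite('pics/c2.png',cv2.resize(im['pixels'][140:290,190:390,::-1],None,fx=4,fy=4,interpolation=cv2.INTER_CUBIC))
E
```

```text
(array([-0.13, -0.16,  0.16]), array([ 0.09, -0.24,  0.27]), array([ 0.09, -0.25,  0.26]))
```

View pics/c2.png

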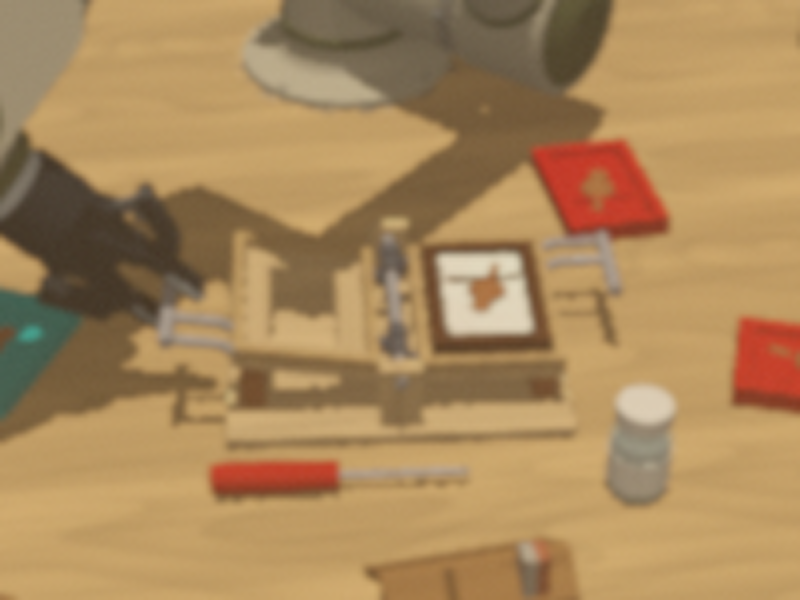

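{"op": "jog_arm", "data": {"plan": "0 0 0 0.1 -0.24 0.26 160; 0 0 0 0 0 0 255; 0 0 0 0 0 0 255; 0 0 0 0 0 0 255; 0 0 0 0 0 0 255; 0 0 0 0 0 0 255", "grip_force": 60}}

```text
time_s: 5.9
position: [0.5393, -0.1953, 0.0779]
tool_rot: [[-0.997, 0.052, 0.053], [0.074, 0.706, 0.704], [-0.001, 0.706, -0.708]]
ft_force: [-1.2, -5.7, 2.0]
grip_width: 0.0099
gripper_force: 58.6
```

```bash
cat >> h.py <<'E'
def table(x,side,th,tau):
    "rows from nominal pose to nominal pose along leaf angles th with tilts tau"
    ps=[pose(x,*arc(t,side),u) for t,u in zip(th,tau)]
    for t,u,a,b in zip(th[1:],tau[1:],ps,ps[1:]):
        r,s,_=rel(a,b); print(t,u,r[0],s)
E
python3 - <<'E'
from h import *
print(rel(now(),pose(.024,*arc(9.7,-1),45)))
t=[9.7]+list(range(15,181,5)); table(.024,-1,t,[min(45,max(-45,90-a)) for a in t])
E
```

```text
(array([-0.09,  0.07, -0.  ]), array([-0.01,  0.17,  0.16]), array([-0.01,  0.17,  0.16]))
15 45 0.0 [ 0.    1.44 -0.92]
20 45 0.0 [-0.    1.43 -0.75]
25 45 0.0 [ 0.    1.49 -0.62]
30 45 0.0 [-0.    1.54 -0.49]
35 45 0.0 [ 0.    1.58 -0.35]
40 45 0.0 [-0.    1.6  -0.21]
45 45 0.0 [-0.    1.61 -0.07]
50 40 5.0 [0.   1.45 0.06]
55 35 5.0 [-0.    1.45  0.06]
60 30 5.0 [0.   1.45 0.06]
65 25 5.0 [0.   1.45 0.06]
70 20 5.0 [-0.    1.45  0.06]
75 15 5.0 [0.   1.45 0.06]
80 10 5.0 [-0.    1.45  0.06]
85 5 5.0 [0.   1.45 0.06]
90 0 5.0 [0.   1.45 0.06]
95 -5 5.0 [0.   1.45 0.06]
100 -10 5.0 [0.   1.45 0.06]
105 -15 5.0 [-0.    1.45  0.06]
110 -20 5.0 [0.   1.45 0.06]
115 -25 5.0 [-0.    1.45  0.06]
120 -30 5.0 [0.   1.45 0.06]
125 -35 5.0 [-0.    1.45  0.06]
130 -40 5.0 [-0.    1.45  0.06]
135 -45 5.0 [0.   1.45 0.06]
140 -45 0.0 [-0.    1.61  0.07]
145 -45 0.0 [-0.    1.6   0.21]
150 -45 0.0 [0.   1.58 0.35]
155 -45 0.0 [-0.    1.54  0.49]
160 -45 0.0 [0.   1.49 0.62]
165 -45 0.0 [-0.    1.43  0.75]
170 -45 0.0 [-0.    1.36  0.87]
175 -45 0.0 [0.   1.28 0.98]
180 -45 0.0 [-0.    1.19  1.09]
```

{"op": "jog_arm", "data": {"plan": "0 0 0 0 1.44 -0.92 255; 0 0 0 0 1.43 -0.75 255; 0 0 0 0 1.49 -0.62 255; 0 0 0 0 1.54 -0.49 255; 0 0 0 0 1.58 -0.35 255; 0 0 0 0 1.6 -0.21 255; 0 0 0 0 1.61 -0.07 255; 0 0 0 0 0 0 255; 0 0 0 0 0 0 255"}}

```text
time_s: 6.65
position: [0.5437, -0.1442, 0.1796]
tool_rot: [[-0.997, 0.049, 0.056], [0.074, 0.708, 0.702], [-0.005, 0.705, -0.71]]
ft_force: [-1.1, -11.5, 12.3]
grip_width: 0.0097
gripper_force: 62.2
```

```bash
python3 - <<'E'
from h import *
print(rel(now(),pose(.024,*arc(45,-1),45)), env.observe()['ft_force'])
E
```

```text
(array([-0.2 ,  0.22,  0.17]), array([0.06, 0.04, 0.33]), array([0.05, 0.04, 0.33])) [ -1.09247216 -11.5447146   12.34818564]
```

{"op": "jog_arm", "data": {"plan": "0 0 0 0 0 -0.3 255; 5 0 0 0 1.45 0.06 255; 5 0 0 0 1.45 0.06 255; 5 0 0 0 1.45 0.06 255; 5 0 0 0 1.45 0.06 255; 5 0 0 0 1.45 0.06 255; 5 0 0 0 1.45 0.06 255; 0 0 0 0 0 0 255; 0 0 0 0 0 0 255"}}

```text
time_s: 7.4
position: [0.55, -0.0689, 0.2232]
tool_rot: [[-0.997, 0.067, 0.023], [0.071, 0.964, 0.258], [-0.005, 0.259, -0.966]]
ft_force: [11.0, 0.3, -3.3]
grip_width: 0.0094
gripper_force: 62.1
```

```bash
python3 - <<'E'
from h import *
print(rel(now(),pose(.024,*arc(75,-1),15)), env.observe()['ft_force'])
E
```

```text
(array([-0.02,  0.24,  0.2 ]), array([0.13, 0.1 , 0.29]), array([0.13, 0.09, 0.29])) [11.03751455  0.34860028 -3.29988096]
```

{"op": "jog_arm", "data": {"plan": "5 0 0 -0.1 1.45 0.06 255; 5 0 0 0 1.45 0.06 255; 5 0 0 0 1.45 0.06 255; 5 0 0 0 1.45 0.06 255; 5 0 0 0 1.45 0.06 255; 5 0 0 0 1.45 0.06 255; 0 0 0 0 0 0 255"}}

```text
time_s: 7.98
position: [0.5576, 0.0186, 0.2229]
tool_rot: [[-0.998, 0.067, -0.012], [0.068, 0.963, -0.262], [-0.006, -0.262, -0.965]]
ft_force: [9.6, 0.0, 2.1]
grip_width: 0.0096
gripper_force: 62.7
```

{"op": "jog_arm", "data": {"plan": "5 0 0 0 1.45 0.06 255; 5 0 0 0 1.45 0.06 255; 5 0 0 0 1.45 0.06 255; 5 0 0 0 1.45 0.06 255; 5 0 0 0 1.45 0.06 255; 5 0 0 0 1.45 0.06 255; 0 0 0 0 0 0 255; 0 0 0 0 0 0 255"}}

```text
time_s: 8.65
position: [0.5641, 0.0922, 0.1804]
tool_rot: [[-0.998, 0.052, -0.042], [0.067, 0.707, -0.705], [-0.007, -0.706, -0.708]]
ft_force: [12.6, 8.2, 6.5]
grip_width: 0.0097
gripper_force: 63.4
```

```bash
python3 - <<'E'
from h import *
print(rel(now(),pose(.024,*arc(135,-1),-45)), env.observe()['ft_force'],env.observe()['q'])
E
```

```text
(array([ 0.11,  0.55, -0.03]), array([0.36, 0.24, 0.16]), array([0.36, 0.24, 0.16])) [12.61388867  8.18227501  6.46680462] [ 14.81561827  36.45983158  70.19579155 -42.09792043  90.48698189
 -64.91939651]
```

{"op": "jog_arm", "data": {"plan": "0 0 0 -0.15 1.61 0.07 255; 0 0 0 -0.05 1.6 0.21 255; 0 0 0 -0.05 1.58 0.35 255; 0 0 0 -0.02 1.54 0.49 255; 0 0 0 -0.02 1.49 0.62 255; 0 0 0 -0.02 1.43 0.75 255; 0 0 0 0 0 0 255; 0 0 0 0 0 0 255"}}

```text
time_s: 9.32
position: [0.568, 0.1385, 0.0958]
tool_rot: [[-0.997, 0.051, -0.05], [0.072, 0.707, -0.704], [-0.0, -0.705, -0.709]]
ft_force: [3.4, 6.8, -0.0]
grip_width: 0.0098
gripper_force: 67.6
```

```bash
python3 - <<'E'
from h import *
print(rel(now(),pose(.024,*arc(165,-1),-45)), env.observe()['ft_force'])
E
```

```text
(array([0.15, 0.07, 0.07]), array([ 0.41,  0.22, -0.06]), array([ 0.41,  0.22, -0.06])) [ 3.35574880e+00  6.77337118e+00 -4.79356031e-03]
```

{"op": "jog_arm", "data": {"plan": "0 0 0 -0.02 1.36 0.87 255; 0 0 0 -0.02 1.28 0.98 255; 0 0 0 -0.02 1.19 1.09 255; 0 0 0 0 0 0 255; 0 0 0 0 0 0 255"}}

```text
time_s: 9.73
position: [0.5685, 0.1441, 0.0475]
tool_rot: [[-0.997, 0.05, -0.052], [0.073, 0.707, -0.704], [0.001, -0.706, -0.708]]
ft_force: [0.6, 5.5, -1.8]
grip_width: 0.0096
gripper_force: 69.6
```

```bash
sed -i 's/radians(-4.2)/radians(-4.9)/' h.py; python3 - <<'E'
from h import *
print(rel(now(),pose(.024,*arc(180,-1),-45)), env.observe()['ft_force'])
im=cam('scene'); cv2.imwrite('pics/c3.png',cv2.resize(im['pixels'][140:290,190:390,::-1],None,fx=4,fy=4,interpolation=cv2.INTER_CUBIC))
E
```

```text
(array([0.1 , 0.47, 0.58]), array([ 0.21,  0.22, -0.11]), array([ 0.21,  0.22, -0.11])) [ 0.58563423  5.54840455 -1.80247998]
```

View pics/c3.png

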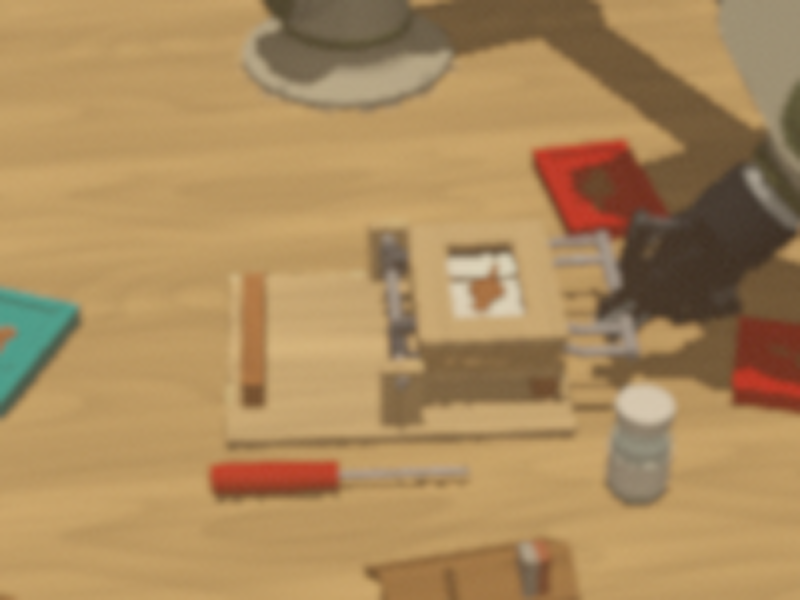

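{"op": "jog_arm", "data": {"plan": "0 0 0 0 0 0 160; 0 0 0 0 0 0 160; 0 0 0 0 0 0 160; 0 0 0 0 0 0 160"}}

```text
time_s: 10.12
position: [0.5686, 0.143, 0.0491]
tool_rot: [[-0.997, 0.052, -0.052], [0.074, 0.705, -0.705], [0.0, -0.707, -0.707]]
ft_force: [0.4, 0.2, 0.0]
grip_width: 0.0317
gripper_force: 0.0
```

```bash
cat >> h.py <<'E'
def cloud(im):
    v,u=np.mgrid[0:420,0:560]; d=im['depth']; f=im['f']
    P=np.stack([(u-im['cx'])/f*d,(v-im['cy'])/f*d,d,np.ones_like(d)],-1)@im['world_from_camera'].T
    return (P[...,:3][d>0]-HG)@C
E
python3 - <<'E'
from h import *
np.set_printoptions(precision=4,suppress=True,linewidth=150)
print(rel(now(),pose(.0,*arc(180,-1),-45)), env.observe()['ft_force'])
B=cloud(cam('scene'))
a=B[(B[:,1]>.14)&(B[:,1]<.172)&(abs(B[:,2])<.02)&(abs(B[:,0])<.1)]
print('arms',np.sort(a[:,0]*1000).round(0))
for sg in(1,-1):
    a=B[(B[:,1]>.175)&(B[:,1]<.2)&(abs(B[:,2])<.02)&(sg*B[:,0]>.045)&(abs(B[:,0])<.1)]
    print('bar',sg,len(a),np.median(a,0) if len(a) else 0,a.min(0),a.max(0))
    t=B[(abs(sg*B[:,0]-.06)<.03)&(B[:,1]>.02)&(B[:,1]<.135)&(B[:,2]>.01)]
    print('top',len(t),np.polyfit(t[:,1],t[:,2],1))
t=B[(abs(B[:,0])<.12)&(B[:,1]>.03)&(B[:,1]<.125)&(B[:,2]>.01)]; print('leaf x',np.percentile(t[:,0],[1,99]))
E
```

```text
(array([-0.01,  0.47,  0.5 ]), array([ 2.62,  0.43, -0.1 ]), array([ 2.63,  0.41, -0.08])) [0.3617 0.2293 0.0068]
arms [-86. -83. -83. -81. -81. -80. -80. -79. -79. -77. -77. -77. -76. -76. -76. -75. -75. -75. -75. -75. -74. -74. -74. -73. -71. -70. -53. -53. -52.
 -52. -52. -50. -50. -50. -50. -50. -49. -49. -49. -49. -48. -48. -48. -48. -47. -47. -47. -45.  20.  24.  24.  26.  26.  32.  32.  33.  33.  34.
  34.  34.  35.  35.  35.  36.  36.  36.  37.  37.  37.  37.  38.  40.  40.  40.  40.  42.  42.  43.  45.  45.  46.  47.  47.  47.  47.  48.  48.
  48.  48.  48.  48.  48.  48.  49.  49.  49.  49.  49.  50.  50.  50.  50.  51.  51.  52.  55.  57.  71.  73.  74.  75.  76.  76.  76.  76.  77.
  77.  77.  77.  78.  78.  78.  79.  79.  79.  79.  80.  80.  81.]
bar 1 41 [0.0688 0.1839 0.0041] [ 0.0456  0.1761 -0.0039] [0.0826 0.1915 0.0081]
top 351 [0.01   0.0173]
bar -1 26 [-0.0696  0.183   0.0011] [-0.0821  0.1751 -0.0054] [-0.046   0.1907  0.0057]
top 273 [0.0143 0.0172]
leaf x [-0.0831  0.0817]
```

{"op": "jog_arm", "data": {"plan": "0 0 0.4 0.66 0.06 0 160; 0 0 0 0.65 0.06 -0.02 160; 0 0 0 0.65 0.06 -0.03 160; 0 0 0 0.65 0.06 -0.03 160; 0 0 0 0 0 0 255; 0 0 0 0 0 0 255; 0 0 0 0 0 0 255; 0 0 0 0 0 0 255; 0 0 0 0 0 0 255", "grip_force": 110}}

```text
time_s: 10.92
position: [0.5424, 0.1481, 0.0478]
tool_rot: [[-0.997, 0.058, -0.053], [0.078, 0.705, -0.705], [-0.004, -0.706, -0.708]]
ft_force: [-3.7, 5.2, 0.6]
grip_width: 0.0081
gripper_force: 107.5
```

```bash
python3 - <<'E'
from h import *
print(rel(now(),pose(.0,*arc(0,1),-45)), env.observe()['ft_force'])
t=list(range(0,46,3))+[48,132]+list(range(135,181,3)); table(0,1,t,[-min(45,max(-45,90-a)) for a in t])
E
```

```text
(array([0.05, 0.45, 0.12]), array([-0.02,  0.11,  0.04]), array([-0.02,  0.11,  0.04])) [-3.66270929  5.23214293  0.64949812]
3 -45 0.0 [ 0.   -0.7  -0.67]
6 -45 0.0 [-0.   -0.74 -0.63]
9 -45 0.0 [ 0.   -0.77 -0.59]
12 -45 0.0 [-0.   -0.8  -0.55]
15 -45 0.0 [ 0.   -0.83 -0.51]
18 -45 0.0 [-0.   -0.85 -0.46]
21 -45 0.0 [ 0.   -0.87 -0.42]
24 -45 0.0 [ 0.   -0.89 -0.37]
27 -45 0.0 [-0.   -0.91 -0.32]
30 -45 0.0 [-0.   -0.93 -0.28]
33 -45 0.0 [ 0.   -0.94 -0.23]
36 -45 0.0 [ 0.   -0.95 -0.18]
39 -45 0.0 [-0.   -0.96 -0.13]
42 -45 0.0 [ 0.   -0.97 -0.08]
45 -45 0.0 [ 0.   -0.97 -0.03]
48 -42 -3.0 [-0.   -0.87  0.02]
132 42 -84.0 [ -0.   -16.54  14.89]
135 45 -3.0 [-0.   -0.87  0.02]
138 45 0.0 [ 0.   -0.97  0.03]
141 45 0.0 [ 0.   -0.97  0.08]
144 45 0.0 [-0.   -0.96  0.13]
147 45 0.0 [ 0.   -0.95  0.18]
150 45 0.0 [ 0.   -0.94  0.23]
153 45 0.0 [-0.   -0.93  0.28]
156 45 0.0 [ 0.   -0.91  0.32]
159 45 0.0 [ 0.   -0.89  0.37]
162 45 0.0 [ 0.   -0.87  0.42]
165 45 0.0 [-0.   -0.85  0.46]
168 45 0.0 [ 0.   -0.83  0.51]
171 45 0.0 [-0.   -0.8   0.55]
174 45 0.0 [ 0.   -0.77  0.59]
177 45 0.0 [-0.   -0.74  0.63]
180 45 0.0 [ 0.   -0.7   0.67]
```

{"op": "jog_arm", "data": {"plan": "0 0 0 0 -0.7 -0.68 255; 0 0 0 0 -0.74 -0.64 255; 0 0 0 0 -0.77 -0.6 255; 0 0 0 0 -0.8 -0.56 255; 0 0 0 0 -0.83 -0.52 255; 0 0 0 0 0 0 255; 0 0 0 0 0 0 255"}}

```text
time_s: 11.5
position: [0.542, 0.142, 0.0986]
tool_rot: [[-0.997, 0.06, -0.05], [0.078, 0.705, -0.705], [-0.007, -0.707, -0.707]]
ft_force: [-5.0, 8.3, 3.7]
grip_width: 0.0076
gripper_force: 108.9
```

```bash
python3 - <<'E'
from h import *
print(rel(now(),pose(.0,*arc(15,1),-45)), env.observe()['ft_force'])
im=cam('scene'); cv2.imwrite('pics/c4.png',cv2.resize(im['pixels'][140:290,190:390,::-1],None,fx=4,fy=4,interpolation=cv2.INTER_CUBIC))
B=cloud(im)
for sg in(1,-1):
    a=B[(B[:,1]>.15)&(B[:,1]<.2)&(B[:,2]>.02)&(abs(sg*B[:,0]-.062)<.021)]
    print('bar',sg,len(a),np.median(a,0))
E
```

```text
(array([0.02, 0.57, 0.02]), array([-0.01,  0.3 ,  0.26]), array([-0.01,  0.3 ,  0.26])) [-5.01044187  8.26044326  3.67655045]
bar 1 73 [0.0673095  0.17292838 0.0480729 ]
bar -1 61 [-0.06345645  0.17007903  0.04863936]
```

View pics/c4.png

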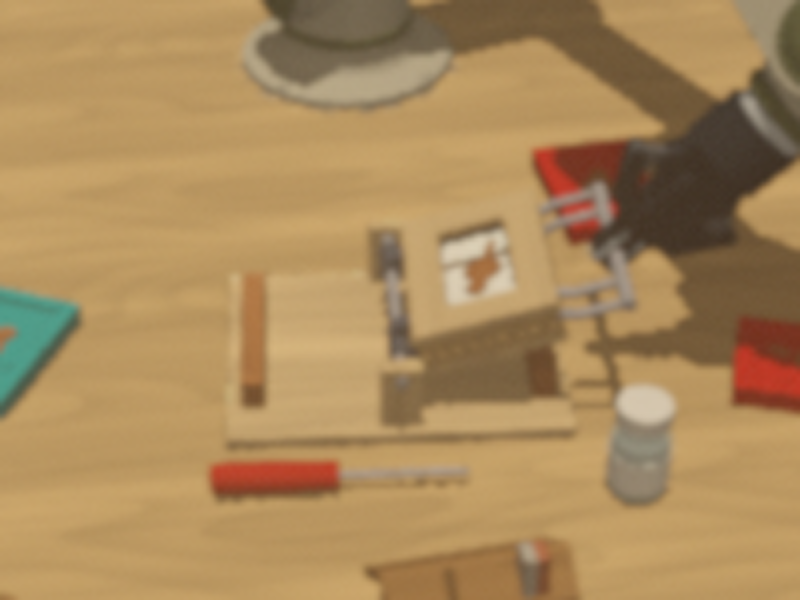

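Both leaves rise together and stay shut (bars at (600,200) and (622,290)). Continuing.

{"op": "jog_arm", "data": {"plan": "0 0 0 0 -0.85 -0.49 255; 0 0 0 0 -0.87 -0.45 255; 0 0 0 0 -0.89 -0.4 255; 0 0 0 0 -0.91 -0.35 255; 0 0 0 0 -0.93 -0.31 255; 0 0 0 0 -0.94 -0.26 255; 0 0 0 0 -0.95 -0.21 255; 0 0 0 0 -0.96 -0.16 255; 0 0 0 0 -0.97 -0.1 255; 0 0 0 0 -0.97 -0.05 255"}}

```text
time_s: 12.38
position: [0.5378, 0.0953, 0.182]
tool_rot: [[-0.997, 0.058, -0.052], [0.078, 0.705, -0.705], [-0.004, -0.707, -0.707]]
ft_force: [-2.3, 0.0, -10.5]
grip_width: 0.0075
gripper_force: 107.3
```

```bash
python3 - <<'E'
from h import *
print(rel(now(),pose(.0,*arc(45,1),-45)), env.observe()['ft_force'])
E
```

```text
(array([0.  , 0.46, 0.11]), array([-0.03,  0.27,  0.36]), array([-0.03,  0.27,  0.36])) [ -2.27797842   0.03837868 -10.53005824]
```

{"op": "jog_arm", "data": {"plan": "-3 0 0 0 -0.87 0.02 255; -3 0 0 0 -0.87 0.02 255; -3 0 0 0 -0.87 0.02 255; -3 0 0 0 -0.87 0.02 255; -3 0 0 0 -0.87 0.02 255; -3 0 0 0 -0.87 0.02 255; -3 0 0 0 -0.87 0.02 255; -3 0 0 0 -0.87 0.02 255; -3 0 0 0 -0.87 0.02 255; -3 0 0 0 -0.87 0.02 255"}}

```text
time_s: 13.22
position: [0.5313, 0.0209, 0.2247]
tool_rot: [[-0.997, 0.076, -0.017], [0.078, 0.963, -0.257], [-0.004, -0.257, -0.966]]
ft_force: [0.0, 1.8, -12.9]
grip_width: 0.0081
gripper_force: 107.3
```

{"op": "jog_arm", "data": {"plan": "-3 0 0 0 -0.87 0.02 255; -3 0 0 0 -0.87 0.02 255; -3 0 0 0 -0.87 0.02 255; -3 0 0 0 -0.87 0.02 255; -3 0 0 0 -0.87 0.02 255; 0 0 0 0 0 0 255; 0 0 0 0 0 0 255"}}

```text
time_s: 13.8
position: [0.5276, -0.0226, 0.2306]
tool_rot: [[-0.997, 0.08, 0.003], [0.08, 0.997, -0.004], [-0.003, -0.004, -1.0]]
ft_force: [-5.7, -1.3, -3.8]
grip_width: 0.0079
gripper_force: 108.3
```

```bash
python3 - <<'E'
from h import *
print(rel(now(),pose(.0,*arc(90,1),0)), env.observe()['ft_force'])
E
```

```text
(array([-0.21,  0.16,  0.31]), array([-0.03,  0.01,  0.43]), array([-0.03,  0.01,  0.43])) [-5.73297647 -1.27108634 -3.76410443]
```

{"op": "jog_arm", "data": {"plan": "-3 0 0 0 -0.87 0.02 255; -3 0 0 0 -0.87 0.02 255; -3 0 0 0 -0.87 0.02 255; -3 0 0 0 -0.87 0.02 255; -3 0 0 0 -0.87 0.02 255; -3 0 0 0 -0.87 0.02 255; -3 0 0 0 -0.87 0.02 255; -3 0 0 0 -0.87 0.02 255; 0 0 0 0 0 0 255"}}

```text
time_s: 14.55
position: [0.5219, -0.0904, 0.2166]
tool_rot: [[-0.997, 0.071, 0.032], [0.078, 0.911, 0.404], [-0.001, 0.405, -0.914]]
ft_force: [-14.3, -5.5, 6.7]
grip_width: 0.0078
gripper_force: 109.8
```

{"op": "jog_arm", "data": {"plan": "-3 0 0 0 -0.87 0.02 255; -3 0 0 0 -0.87 0.02 255; -3 0 0 0 -0.87 0.02 255; -3 0 0 0 -0.87 0.02 255; -3 0 0 0 -0.87 0.02 255; -3 0 0 0 -0.87 0.02 255; -3 0 0 0 -0.87 0.02 255; 0 0 0 0 0 0 255; 0 0 0 0 0 0 255"}}

```text
time_s: 15.3
position: [0.5176, -0.1411, 0.1827]
tool_rot: [[-0.997, 0.055, 0.053], [0.076, 0.71, 0.7], [0.0, 0.702, -0.712]]
ft_force: [-21.4, -15.8, 14.0]
grip_width: 0.0081
gripper_force: 111.7
```

```bash
python3 - <<'E'
from h import *
s=env.observe();print(rel(now(),pose(.0,*arc(135,1),45)), s['ft_force'],s['q'])
im=cam('scene'); cv2.imwrite('pics/c5.png',cv2.resize(im['pixels'][140:290,190:390,::-1],None,fx=4,fy=4,interpolation=cv2.INTER_CUBIC))
E
```

```text
(array([-0.37, -0.38,  0.35]), array([-0.03, -0.26,  0.47]), array([-0.02, -0.26,  0.46])) [-21.40670083 -15.83507612  13.95674463] [ -43.87528345   32.77707877   77.01343162   33.42714391  100.34725945
 -132.41646775]
```

View pics/c5.png

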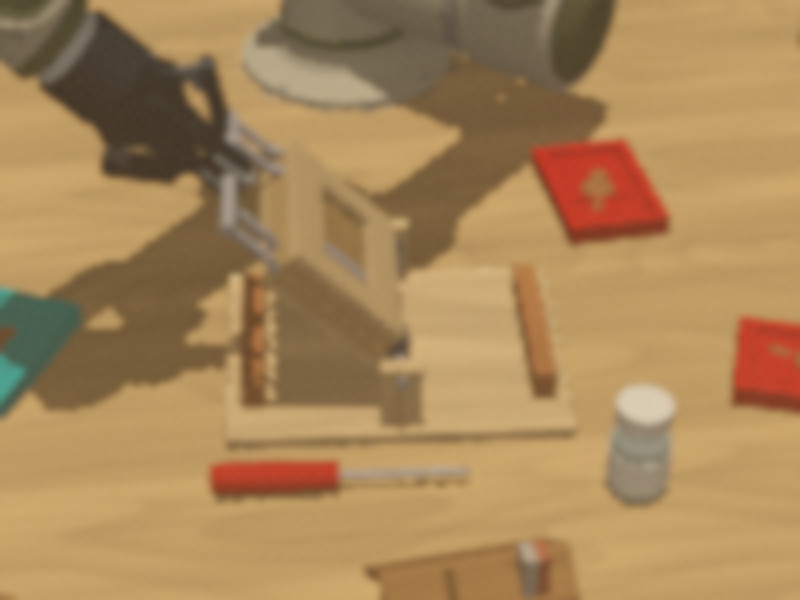

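{"op": "jog_arm", "data": {"plan": "0 0 0 0.1 0 -0.25 255; 0 0 0 0.03 -0.97 0.03 255; 0 0 0 0.03 -0.97 0.08 255; 0 0 0 0.03 -0.96 0.13 255; 0 0 0 0.03 -0.95 0.18 255; 0 0 0 0.03 -0.94 0.23 255; 0 0 0 0.02 -0.93 0.28 255; 0 0 0 0.02 -0.91 0.32 255; 0 0 0 0.02 -0.89 0.37 255; 0 0 0 0 0 0 255"}}

```text
time_s: 16.18
position: [0.5136, -0.1841, 0.1179]
tool_rot: [[-0.997, 0.053, 0.058], [0.079, 0.71, 0.7], [-0.004, 0.702, -0.712]]
ft_force: [-5.3, -10.7, -1.1]
grip_width: 0.0081
gripper_force: 110.6
```

```bash
python3 - <<'E'
from h import *
s=env.observe();print(rel(now(),pose(.0,*arc(159,1),45)), s['ft_force'])
E
```

```text
(array([-0.37, -0.1 ,  0.42]), array([-0.06, -0.14,  0.53]), array([-0.06, -0.15,  0.53])) [ -5.31991674 -10.71657984  -1.09253362]
```

{"op": "jog_arm", "data": {"plan": "0 0 0 0 -0.87 0.42 255; 0 0 0 0 -0.85 0.46 255; 0 0 0 0 -0.83 0.51 255; 0 0 0 0 -0.8 0.55 255; 0 0 0 0 -0.77 0.59 255; 0 0 0 0 -0.74 0.63 255; 0 0 0 0 -0.7 0.67 255; 0 0 0 0 0 0 255; 0 0 0 0 0 0 255"}}

```text
time_s: 16.93
position: [0.5125, -0.1962, 0.0514]
tool_rot: [[-0.997, 0.053, 0.056], [0.077, 0.71, 0.7], [-0.003, 0.702, -0.712]]
ft_force: [-8.4, -11.6, -3.1]
grip_width: 0.0077
gripper_force: 114.1
```

```bash
cat >> h.py <<'E'
def slopes(sd):
    B=cloud(cam('scene'))
    for sg in(1,-1):
        a=B[(sd*B[:,1]>.15)&(sd*B[:,1]<.2)&(B[:,2]>-.03)&(abs(sg*B[:,0]-.064)<.018)]
        t=B[(abs(sg*B[:,0]-.06)<.03)&(sd*B[:,1]>.02)&(sd*B[:,1]<.135)&(B[:,2]>-.01)]
        print(sg,'bar',len(a),np.round(np.median(a,0),4),'top',len(t),np.polyfit(sd*t[:,1],t[:,2],1).round(4))
E
python3 - <<'E'
from h import *
s=env.observe();print(rel(now(),pose(.0,*arc(180,1),45)), s['ft_force'])
slopes(-1)
E
```

```text
(array([-0.42, -0.21,  0.44]), array([-0.07, -0.14,  0.51]), array([-0.07, -0.14,  0.51])) [ -8.44212047 -11.57836128  -3.09653135]
1 bar 70 [ 0.0695 -0.1749  0.0033] top 538 [0.0046 0.0114]
-1 bar 238 [-0.0713 -0.1617  0.45  ] top 1428 [0.7915 0.2917]
```

{"op": "jog_arm", "data": {"plan": "0 0 0 0 -0.15 0.15 255; 0 0 0 0 -0.1 0.1 255; 0 0 0 0 0 0 255; 0 0 0 0 0 0 255"}}

```text
time_s: 17.32
position: [0.5125, -0.1962, 0.0487]
tool_rot: [[-0.997, 0.053, 0.057], [0.077, 0.71, 0.7], [-0.003, 0.702, -0.712]]
ft_force: [-9.6, -13.0, 1.2]
grip_width: 0.0079
gripper_force: 114.5
```

{"op": "jog_arm", "data": {"plan": "0 0 0 0 0 0 160; 0 0 0 0 0 0 160; 0 0 0 0 0 0 160; 0 0 0 0 0 0 160; 0 0 0 0 0 0 160", "grip_force": 60}}

```text
time_s: 17.73
position: [0.5132, -0.1934, 0.0492]
tool_rot: [[-0.997, 0.051, 0.058], [0.077, 0.706, 0.704], [-0.005, 0.707, -0.707]]
ft_force: [0.1, 0.2, 0.7]
grip_width: 0.0321
gripper_force: 0.0
```

```bash
python3 - <<'E'
from h import *
s=env.observe();print(rel(now(),pose(-.024,*arc(180,1),45)), s['ft_force'])
slopes(-1)
E
```

```text
(array([-0.03, -0.13,  0.54]), array([ 2.39, -0.17,  0.15]), array([ 2.39, -0.19,  0.15])) [0.09797756 0.16895275 0.69053776]
1 bar 71 [ 0.0686 -0.1759  0.0007] top 536 [-0.0063  0.0114]
-1 bar 236 [-0.0707 -0.1609  0.451 ] top 1392 [0.8494 0.2848]
```

{"op": "jog_arm", "data": {"plan": "0 0 0.5 0.6 -0.04 0.03 160; 0 0 0 0.6 -0.04 0.03 160; 0 0 0 0.6 -0.04 0.03 160; 0 0 0 0.6 -0.04 0.03 160; 0 0 0 0 0 0 255; 0 0 0 0 0 0 255; 0 0 0 0 0 0 255; 0 0 0 0 0 0 255; 0 0 0 0 0 0 255", "grip_force": 60}}

```text
time_s: 18.53
position: [0.4887, -0.1923, 0.0471]
tool_rot: [[-0.996, 0.061, 0.057], [0.084, 0.705, 0.704], [0.002, 0.707, -0.707]]
ft_force: [-5.8, -3.3, 1.2]
grip_width: 0.0102
gripper_force: 58.4
```

{"op": "jog_arm", "data": {"plan": "0 0 0 0 0.7 -0.69 255; 0 0 0 0 0.74 -0.65 255; 0 0 0 0 0.77 -0.61 255; 0 0 0 0 0.8 -0.57 255; 0 0 0 0 0.83 -0.53 255; 0 0 0 0 0.85 -0.48 255; 0 0 0 0 0.87 -0.44 255; 0 0 0 0 0.89 -0.39 255; 0 0 0 0 0 0 255; 0 0 0 0 0 0 255"}}

```text
time_s: 19.37
position: [0.4899, -0.1774, 0.125]
tool_rot: [[-0.997, 0.06, 0.058], [0.083, 0.705, 0.704], [0.001, 0.706, -0.708]]
ft_force: [-7.0, -5.0, 3.2]
grip_width: 0.0097
gripper_force: 59.1
```

```bash
python3 - <<'E'
from h import *
s=env.observe();print(rel(now(),pose(-.024,*arc(156,1),45)), s['ft_force'])
im=cam('scene'); cv2.imwrite('pics/c6.png',cv2.resize(im['pixels'][140:290,190:390,::-1],None,fx=4,fy=4,interpolation=cv2.INTER_CUBIC))
E
```

```text
(array([-0.07, -0.15,  0.04]), array([-0.07, -0.08,  0.33]), array([-0.07, -0.08,  0.33])) [-7.01723791 -5.04378321  3.15747384]
```

View pics/c6.png

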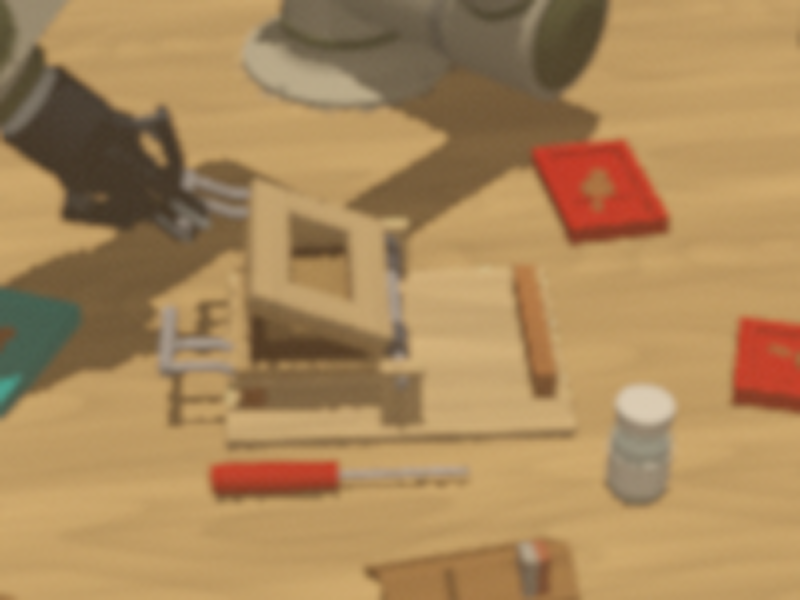

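Only the upper leaf rises (bar at (190,200)); the right bar stays down at (170,340). Continuing.

{"op": "jog_arm", "data": {"plan": "0 0 0 0 0.91 -0.34 255; 0 0 0 0 0.93 -0.3 255; 0 0 0 0 0.94 -0.25 255; 0 0 0 0 0.95 -0.2 255; 0 0 0 0 0.96 -0.15 255; 0 0 0 0 0.97 -0.1 255; 0 0 0 0 0.97 -0.05 255; 5 0 0 0 1.45 0.06 255; 5 0 0 0 1.45 0.06 255; 5 0 0 0 1.45 0.06 255"}}

```text
time_s: 20.25
position: [0.496, -0.1061, 0.2077]
tool_rot: [[-0.996, 0.075, 0.041], [0.085, 0.865, 0.494], [0.002, 0.496, -0.868]]
ft_force: [0.2, 3.8, -11.2]
grip_width: 0.0095
gripper_force: 58.2
```

{"op": "jog_arm", "data": {"plan": "5 0 0 0 1.45 0.06 255; 5 0 0 0 1.45 0.06 255; 5 0 0 0 1.45 0.06 255; 5 0 0 0 1.45 0.06 255; 5 0 0 0 1.45 0.06 255; 5 0 0 0 1.45 0.06 255; 0 0 0 0 0 0 255; 0 0 0 0 0 0 255"}}

```text
time_s: 20.92
position: [0.5033, -0.0214, 0.2303]
tool_rot: [[-0.997, 0.081, -0.001], [0.081, 0.997, 0.002], [0.001, 0.002, -1.0]]
ft_force: [-4.0, 0.9, 6.0]
grip_width: 0.0094
gripper_force: 60.8
```

```bash
python3 - <<'E'
from h import *
s=env.observe();print(rel(now(),pose(-.024,*arc(90,1),0)), s['ft_force'])
E
```

```text
(array([ 0.09, -0.05,  0.25]), array([-0.07,  0.1 ,  0.4 ]), array([-0.07,  0.1 ,  0.4 ])) [-4.027349    0.88823314  6.01839224]
```

{"op": "jog_arm", "data": {"plan": "5 0 0 0 1.45 0.06 255; 5 0 0 0 1.45 0.06 255; 5 0 0 0 1.45 0.06 255; 5 0 0 0 1.45 0.06 255; 5 0 0 0 1.45 0.06 255; 5 0 0 0 1.45 0.06 255; 5 0 0 0 1.45 0.06 255; 5 0 0 0 1.45 0.06 255; 5 0 0 0 1.45 0.06 255; 0 0 0 0 0 0 255"}}

```text
time_s: 21.75
position: [0.5135, 0.0978, 0.1801]
tool_rot: [[-0.997, 0.056, -0.06], [0.082, 0.705, -0.705], [0.003, -0.707, -0.707]]
ft_force: [-5.1, 20.3, 13.5]
grip_width: 0.0099
gripper_force: 63.7
```

{"op": "jog_arm", "data": {"plan": "0 0 0 0 1.61 0.03 255; 0 0 0 0 1.6 0.18 255; 0 0 0 0 1.58 0.33 255; 0 0 0 0 1.54 0.47 255; 0 0 0 0 1.49 0.6 255; 0 0 0 0 1.43 0.73 255; 0 0 0 0 0 0 255; 0 0 0 0 0 0 255"}}

```text
time_s: 22.42
position: [0.5173, 0.1435, 0.098]
tool_rot: [[-0.996, 0.059, -0.064], [0.086, 0.708, -0.701], [0.004, -0.704, -0.71]]
ft_force: [-2.2, 10.9, 1.1]
grip_width: 0.01
gripper_force: 65.6
```

```bash
python3 - <<'E'
from h import *
s=env.observe();print(rel(now(),pose(-.024,*arc(15,1),-45)), s['ft_force'])
E
```

```text
(array([ 0.24, -0.2 ,  0.12]), array([-0.08,  0.31,  0.17]), array([-0.08,  0.31,  0.17])) [-2.24827538 10.92798051  1.14418995]
```

{"op": "jog_arm", "data": {"plan": "0 0 0 0 1.36 0.87 255; 0 0 0 0 1.28 0.98 255; 0 0 0 0 1.19 1.09 255; 0 0 0 0 0.2 0.2 255; 0 0 0 0 0 0 255; 0 0 0 0 0 0 255"}}

```text
time_s: 22.92
position: [0.5179, 0.1493, 0.0472]
tool_rot: [[-0.996, 0.059, -0.064], [0.087, 0.708, -0.701], [0.004, -0.704, -0.71]]
ft_force: [-0.8, 7.6, -2.5]
grip_width: 0.0099
gripper_force: 68.0
```

{"op": "jog_arm", "data": {"plan": "0 0 0 0 0 0 160; 0 0 0 0 0 0 160; 0 0 0 0 0 0 160; 0 0 0 0 0 0 160; 0 0 0 0 0 0 160"}}

```text
time_s: 23.33
position: [0.5179, 0.1488, 0.0483]
tool_rot: [[-0.996, 0.059, -0.061], [0.085, 0.705, -0.704], [0.002, -0.707, -0.707]]
ft_force: [0.6, -0.2, -0.4]
grip_width: 0.0322
gripper_force: 0.0
```

```bash
python3 - <<'E'
from h import *
s=env.observe();print(rel(now(),pose(-.024,*arc(0,1),-45)), s['ft_force'])
slopes(1); slopes(-1)
E
```

```text
(array([ 0.02, -0.05,  0.07]), array([-0.07,  0.25, -0.03]), array([-0.07,  0.25, -0.03])) [ 0.56461123 -0.19796398 -0.36164607]
1 bar 0 [nan nan nan] top 158 [ 0.0059 -0.0047]
-1 bar 28 [-0.076   0.1618  0.001 ] top 138 [ 0.0024 -0.0045]
1 bar 71 [ 0.0693 -0.1756  0.0011] top 461 [-0.0209  0.004 ]
-1 bar 0 [nan nan nan] top 230 [-0.0337  0.008 ]
  return _methods._mean(a, axis=axis, dtype=dtype,
  ret = um.true_divide(
```

{"op": "jog_arm", "data": {"plan": "0 0 0 0 0 -2.5 160; 0 0 0 0 0 -2.5 160; 0 0 0 0 0 -2.5 160; 0 0 0 0 0 -2.5 160; 0 0 0 0 2 -2 255; 0 0 0 0 0 -3 255; -6.43 0 0 0 0 0 255; -6.43 0 0 0 0 0 255; -6.43 0 0 0 0 0 255; -6.43 0 0 0 0 0 255"}}

```text
time_s: 24.27
position: [0.5281, 0.2696, 0.1408]
tool_rot: [[-0.997, 0.079, -0.027], [0.084, 0.943, -0.323], [-0.0, -0.324, -0.946]]
ft_force: [0.3, -0.7, -1.0]
grip_width: -0.0001
gripper_force: 0.0
```

{"op": "jog_arm", "data": {"plan": "-6.43 0 0 0 0 0 255; -6.43 0 0 0 0 0 255; -6.43 0 0 0 0 0 255; 0 0 0 0 0 0 255; 0 0 0 0 0 0 255"}}

```text
time_s: 24.68
position: [0.5282, 0.2678, 0.1406]
tool_rot: [[-0.996, 0.086, -0.001], [0.086, 0.996, -0.002], [0.001, -0.002, -1.0]]
ft_force: [-0.0, -0.2, -0.0]
grip_width: 0.0
gripper_force: 0.0
```

```bash
python3 - <<'E'
from h import *
print(rel(now(),pose(-.024,.185,.10,0,0)),rel(now(),pose(0,-.0,.28,0,0)))
slopes(1); slopes(-1)
E
```

```text
(array([-0.09, -0.08, -0.03]), array([ -0.08, -10.42,   5.95]), array([ -0.06, -10.43,   5.93])) (array([-0.09, -0.08, -0.03]), array([ -2.46, -28.95, -12.03]), array([ -2.46, -28.93, -12.07]))
1 bar 0 [nan nan nan] top 155 [ 0.0033 -0.0042]
-1 bar 57 [-0.07    0.1746  0.0019] top 133 [-0.0002 -0.004 ]
1 bar 69 [ 0.0657 -0.1747  0.0006] top 460 [-0.0286  0.0043]
-1 bar 0 [nan nan nan] top 230 [-0.0351  0.0082]
  return _methods._mean(a, axis=axis, dtype=dtype,
  ret = um.true_divide(
```

{"op": "jog_arm", "data": {"plan": "0 0 0 0 -3.48 0 255; 0 0 0 0 -3.48 0 255; 0 0 0 0 -3.47 0 255; 0 0 0 0 0 2 255; 0 0 0 0 0 2 255; 0 0 0 0 0 2 255; 0 0 0 0 0 1.0 255; 0 0 0 0 0 0.3 255; 0 0 0 0 0 0.1 255; 0 0 0 0 0 0 255"}}

```text
time_s: 25.62
position: [0.5195, 0.1656, 0.0665]
tool_rot: [[-0.997, 0.083, -0.001], [0.083, 0.997, -0.0], [0.001, -0.0, -1.0]]
ft_force: [0.3, -0.1, 0.2]
grip_width: 0.0001
gripper_force: 0.0
```

{"op": "jog_arm", "data": {"plan": "0 0 0 0 0 0.1 255; 0 0 0 0 0 0.1 255; 0 0 0 0 0 0 255"}}

```text
time_s: 25.87
position: [0.5199, 0.1655, 0.0657]
tool_rot: [[-0.996, 0.084, 0.001], [0.084, 0.996, 0.001], [-0.001, 0.001, -1.0]]
ft_force: [-3.4, 1.2, 9.2]
grip_width: -0.0001
gripper_force: 4.7
```

{"op": "jog_arm", "data": {"plan": "0 0 0 0 0 0.1 255; 0 0 0 0 0 0.1 255; 0 0 0 0 0 0 255"}}

```text
time_s: 26.12
position: [0.52, 0.1655, 0.0653]
tool_rot: [[-0.997, 0.084, 0.003], [0.084, 0.997, 0.001], [-0.003, 0.001, -1.0]]
ft_force: [-7.5, -0.3, 24.5]
grip_width: -0.0002
gripper_force: 12.3
```

{"op": "jog_arm", "data": {"plan": "0 0 0 0 0 -2 255; 0 0 0 0 0 -4 255; 0 0 0 0 0 -4 255; 0 0 0 0 0 -4 255; 0 0 0 -1 -3.5 0 255; 0 0 0 -1 -4 0 255; 0 0 0 -1 -4 0 255; 0 0 0 0 -4 0 255; 0 0 0 0 -4 0 255; 0 0 0 0 -4 0 255"}}

```text
time_s: 26.95
position: [0.5293, -0.0735, 0.2026]
tool_rot: [[-0.996, 0.084, -0.0], [0.084, 0.996, -0.0], [0.0, -0.0, -1.0]]
ft_force: [0.6, 0.3, -1.5]
grip_width: -0.0001
gripper_force: 0.0
```

{"op": "jog_arm", "data": {"plan": "0 0 0 0 -4 0 255; 0 0 0 0 -4 0 255; 0 0 0 2.7 -3.2 0 255; 0 0 0 2.7 0 0 255; 0 0 0 0 0 0 255; 0 0 0 0 0 0 255"}}

```text
time_s: 27.45
position: [0.466, -0.179, 0.2028]
tool_rot: [[-0.996, 0.086, -0.0], [0.086, 0.996, -0.0], [0.0, -0.0, -1.0]]
ft_force: [0.3, -0.1, 0.0]
grip_width: -0.0001
gripper_force: 0.0
```

```bash
python3 - <<'E'
from h import *
print(rel(now(),pose(.024,-.185,.10,0,0)))
im=cam('wrist'); cv2.imwrite('pics/w2.png',im['pixels'][:,:,::-1])
E
```

```text
(array([-0.01, -0.02, -0.01]), array([-7.24, -2.37, 12.15]), array([-7.24, -2.38, 12.15]))
```

View pics/w2.png

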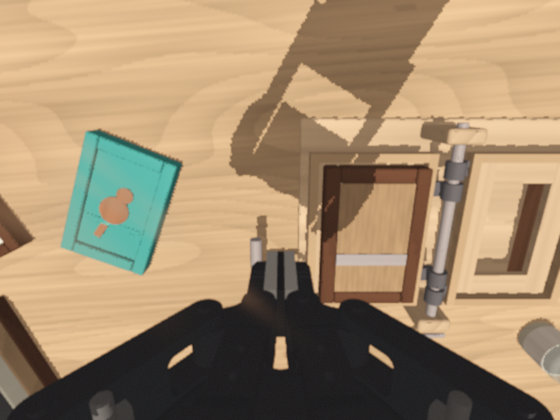

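The picture is back-up in the right nest (375,235), and the left leaf sat firmly on its stop. I'll check the right leaf's stop the same way.

{"op": "jog_arm", "data": {"plan": "0 0 0 -3.62 -1.19 0 255; 0 0 0 -3.62 -1.18 0 255; 0 0 0 0 0 4 255; 0 0 0 0 0 4 255; 0 0 0 0 0 3.5 255; 0 0 0 0 0 1.5 255; 0 0 0 0 0 0.6 255; 0 0 0 0 0 0.1 255; 0 0 0 0 0 0 255; 0 0 0 0 0 0 255"}}

```text
time_s: 28.33
position: [0.5374, -0.2073, 0.0658]
tool_rot: [[-0.997, 0.082, -0.001], [0.082, 0.997, 0.0], [0.001, 0.0, -1.0]]
ft_force: [-3.0, 3.7, 5.2]
grip_width: -0.0003
gripper_force: 3.0
```

{"op": "jog_arm", "data": {"plan": "0 0 0 0 0 0.1 255; 0 0 0 0 0 0.1 255; 0 0 0 0 0 0 255"}}

```text
time_s: 28.58
position: [0.5374, -0.2074, 0.0654]
tool_rot: [[-0.997, 0.082, -0.0], [0.082, 0.997, -0.0], [0.0, -0.0, -1.0]]
ft_force: [-8.0, 6.0, 19.9]
grip_width: 0.0002
gripper_force: 9.7
```

Both leaves are on their stops. Retreat and check.

{"op": "jog_arm", "data": {"plan": "0 0 0 0 0 -2 255; 0 0 0 0 0 -4 255; 0 0 0 0 0 -4 255; 0 0 0 0 0 -4 255; 0 0 0 0 0 -4 255; 0 0 0 3 -2 0 255; 0 0 0 3 -2 0 255; 0 0 0 0 0 0 255; 0 0 0 0 0 0 255; 0 0 0 0 0 0 255"}}

```text
time_s: 29.42
position: [0.4745, -0.2429, 0.2435]
tool_rot: [[-0.997, 0.083, -0.0], [0.083, 0.997, -0.0], [0.0, -0.0, -1.0]]
ft_force: [0.8, -0.1, -0.1]
grip_width: -0.0004
gripper_force: 0.0
```

```bash
python3 - <<'E'
from h import *
im=cam('scene'); cv2.imwrite('pics/c7.png',cv2.resize(im['pixels'][140:290,190:390,::-1],None,fx=4,fy=4,interpolation=cv2.INTER_CUBIC))
for q in ['mug','glue','screwdriver','spare_frame']:
    for r in models.tip_of('scene',q)[:1]: print(q,np.round(r['at'],1))
E
```

```text
glue [345.8 262.2]
screwdriver [276.6 261.7]
spare_frame [131.  232.9]
```

View pics/c7.png

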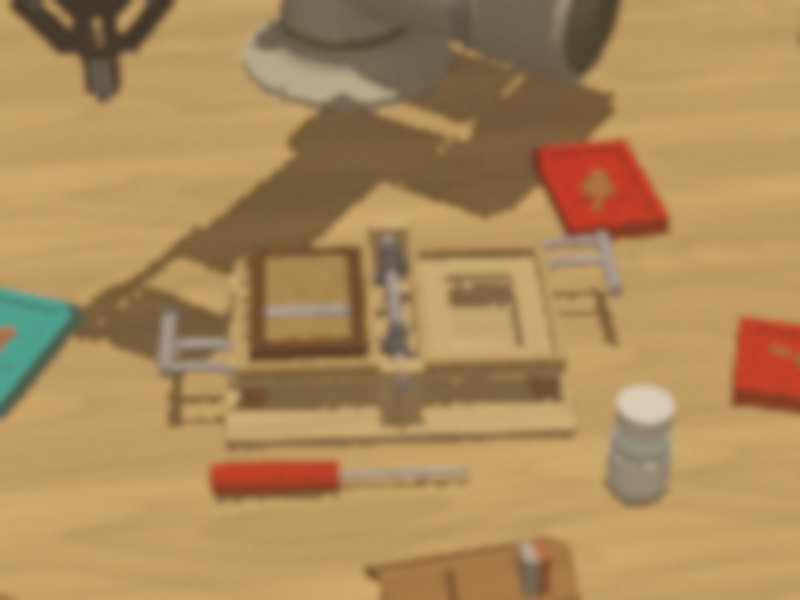

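Picture is back-up in the right leaf (305,305), the left leaf is empty and down (480,310), and the bystanders have not moved.

```bash
python3 -c "
from rig import job; print(job.close_job())"
```

```text
the job is handed in; nothing more can be done
None
```

The picture now lies back-up in the right leaf's nest with both leaves fully down. The glue, screwdriver and spare frame look undisturbed; the mug was not re-detected in the last image. The job was handed in at about 29.5 s, with no verdict returned.

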